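# Tip a slide case out of its pocket and pack it in the kit

### The job

Press down on the thumb-trough end of the orange slide case so that it rocks up in its pocket, and let go so that it stays tipped. Then pluck it out by its raised end and lower it, without dropping it, right side up into the empty lane between the petri dish and the microtubes in the white kit tray, lying flat on the lane's floor. Leave the blue and green cases lying in their pockets and the kit's other items in their places.

Things in the scene. Friction and masses are not known exactly. Their poses are not given: they have to be found in the camera images.
- case_orange: Orange closed plastic slide case, a block 96 (x) x 32 (y) x 30 (z) mm, about 80 g, with a white label panel on top and a small white clasp on its +x end. Origin: centre of its underside; x along its length, z up through the label. It starts level in one of the three pockets, its +x end at the pocket tray's +x end.
- case_blue: Blue slide case of the same shape and frame, in another pocket. Stays there.
- case_green: Green slide case of the same shape and frame, in another pocket. Stays there.
- pocket_tray: Fixed grey tray, 121 x 131 mm, three pockets along x (x -58 to +53 mm, 37 mm wide, centred at y = -42, 0, 42 mm). Origin: on the worktop, mid-width, below the rocking edge (x = 0). Walls are 64 mm high, level with the cases' tops, for x > -18 mm, and 44 mm for x < -18 mm: the thumb trough, on the side nearer the robot. Gaps round a level case are too small for fingers.
- rocking_edge (a point): Point on the pocket floor's rocking edge, mid-width of the pocket tray, 34 mm above the worktop; axes as the tray's. The floor is level for x > 0 and slopes down at 28 degrees for x < 0. A level case has its middle at x = +3 mm, so it only just rests on the level part.
- press_line (a point): Point over the thumb trough at the height of the level cases' tops (64 mm), at the tray's x = -35 mm, mid-width; axes as the tray's. A case pressed down here by about 15 mm rocks by 28 degrees and stays tipped, its +x end then standing about 20 mm above the walls and the other cases.
- kit_tray: Fixed open white kit tray, floor 4 mm thick, walls 16 mm high and 4 mm thick. Origin: on the worktop under the middle of the empty lane; x along the lane. Along y: microtube lane from -46 to -24 mm, empty lane from -20 to +20 mm, petri dish compartment from +24 to +122 mm; all 106 mm long inside (x from -53 to +53 mm).
- kit_lane (a point): Centre of the floor of the empty lane in the kit tray (4 mm above the worktop); x along the lane, which is 106 x 40 mm inside.
- petri: Petri dish, 91 mm across, 15 mm high, lying in its compartment of the kit tray. Origin: centre of underside.
- tube_white: White microtube 41 mm long, 13 mm high, lying in the kit tray's narrow lane. Origin: centre of underside; y along its length.
- tube_red: White microtube with a red cap, 41 mm long, 13 mm high, lying in the kit tray's narrow lane. Origin: centre of underside; y along its length.
There are look-alikes about, which are no part of the job. There is more than one size of the case_orange; the one meant has the size given above.

How it is judged:
By the outcome, as a careful person would: the job done as asked, in the order asked, and still so for the second after the job is handed in, with the robot touching nothing.
It also fails if it takes over 51 s, if anything falls off the work surface, if the arm or the gripper's body presses on something with over 40 N, if the wrist force passes 120 N, or if a joint passes its speed limit or range.

### The arm

A 6-joint arm with a two-finger parallel gripper is mounted at the origin on a cart in front of the work surface, level with it; the furniture and walls round the work are solid. World frame = base frame: x ahead of the robot, y to its left, z up, the work surface at z = 0. Lengths are in m, angles in rad, forces in N, time in s.
With the tool pointing down it reaches from about 0.35 to 0.875 m from the base axis. Payload 4.2 kg.
Tool frame: the origin (TCP) lies midway between the tips of the shut fingers; the grasp point (between the pads) lies 19 mm behind it (r.tcp_to_grasp is the distance from the TCP to the grasp point, in m); z points along the fingers, y is the line along which they close (so a half turn about z gives the same grasp; the last joint's range is limited). The gripper opens to 85 mm and grips with 20 to 120 N. Pads are 22 mm wide; open, the fingers measure 114 mm over their backs; the gripper's body (76 mm by 85 mm) begins 54 mm behind the grasp point. The pads swing forward as they close: fully open they stand 13 mm farther back than shut.
Start: joints at [-1.077, 0.385, 0.008, 0, -1.194, -0.259], TCP at [0.145, -0.608, 0.231] pointing down, gripper open.
Joint ranges: [-3.14, 3.14], [-1.21, 2.06], [-1.07, 1.41], [-3.16, 2.05], [-2.99, -0.16], [-3.1, 3.1]. Speed limits (rad/s): [2.79, 2.79, 3.14, 3.14, 3.14, 3.14].

### API

Orientations are given as a unit quaternion [x, y, z, w].
In Python, from plant import r gives the robot as it stands.
- The arm moves only by the tool send_rows, never from a script. Its argument "rows" is a list that holds one entry, the list of rows, each a list of 5 numbers: the shift along the tool's x, y, z each as a share of 500 mm, from -1 to 1, then the turn about the tool's z as a share of 4 degrees, from -1 to 1, then the finger opening in mm, from 0 to 85.4. A call has 1 to 5 rows; each row shifts and turns the commanded pose from where the row before left it, along the tool's axes as they then stand; what a row does not reach is not made up. A row lasts 1/12 s, in which the tool goes at most 41.7 mm and 7.16 degrees, less where a joint would pass 70% of its speed; a pose out of reach is approached as far as the arm can. A call with a number of a shift or a turn outside -1 to 1 is refused whole. A call with a gripper value outside its range is refused whole. The fingers move at their own pace and stop on an object; the grip force is fixed at half the most. Time passes only in rows, so rows that do not move let the fingers close. It gives the time, the measured TCP pose, the force, the opening and the grip force at its end, in the units of the state.
- r.get_obs(): the state, without advancing time (a new reading comes with each control period).
- r.camera(name): name is "side" or "top"; returns a dict with "image" (420x560x3 uint8, red, green, blue), "vertical_fov" (degrees; the focal length in pixels is half the picture's height over the tangent of half this angle, whatever the lens; pixels are square), "cx", "cy" (the principal point, pixels), "k1" (the pictures are not rectified: a ray, as slopes to the right and down, at radius r is drawn at 1 + k1 r^2 times it, then the intrinsics apply), "R" (3x3) and "t" (3): a world point X has camera coordinates R X + t. Camera axes: x right, y down, z forward; pixel columns grow to the right and rows downward; lengths in m; the calibration is good to about 2 mm. A picture is of the moment at which its call begins. There is no depth.
- r.close_job(): hands the job in; it is judged then, once.
Trained networks look in the newest picture that a camera, given by its name, has taken for a name from the list of things; names that differ only in an ending like _2 or _b are one class to them, and where a whole thing is asked for, a point or a joint stands for the part that bears it (a point fixed in the world has none). Each returns a list of dicts, best first, with "conf" (0 to 1); they miss things now and then, are a little off and sometimes report something else, mostly with a low value. They report only what shows in the picture. A call takes as long as a camera call. They do not tell look-alikes from the thing itself.
- r.recognise(name, camera): "at" ([x, y, z] in m, in world coordinates, good to about 4 mm: the middle of the surface that is visible of it).
- r.trace(name, camera): "pixels" (420x560 bool, what is visible of it).
The state is a dict: "time_s": time; "qpos": joint angles; "joint_vel": joint speeds; "joint_efforts": joint torques, N m; "eef_pos": TCP position; "orientation": TCP orientation; "force": force on the tool from outside, world axes, zero at the start; "torque": the same for the moment, N m; "gripper_width": finger opening in m; "finger_force": force on a finger pad.
Only numpy, scipy, OpenCV 4.12 (cv2) and the standard library are available. Lean on these libraries where they do the work, as an engineer would, in place of code of your own. Each camera call takes 0.05 s, during which the arm holds its last target. There are 200 camera calls.

## Working session

There is one attempt and no reset: what is moved stays moved. The work goes in short steps, Python scripts to look and compute and a tool call to move; the robot and the scene stay as the last step left them, time stands still between calls to the robot, and variables do not carry over. Pictures are saved under pics/ and viewed, at most 10 in all, crops included, and the job is handed in when it is done.

Besides the shell and the picture viewer there is one more tool, called after ">>>" as name([rows], argument=value, ...), one row to a line, values as JSON. send_rows: Moves the arm, as the interface text tells. Shift numbers are shares of 500 mm and turn numbers shares of 4 degrees, none past 1 either way. Its arguments: {"type":"object","properties":{"rows":{"type":"array"}},"required":["rows"]}

```bash
ls; mkdir -p pics
python3 - <<'E'
from plant import r
import cv2
o=r.get_obs();print(o)
for c in("top","side"):
    d=r.camera(c);cv2.imwrite(f"pics/{c}0.png",d["image"][:,:,::-1])
    print(c,d["vertical_fov"],d["cx"],d["cy"],d["k1"],d["R"],d["t"])
    for n in("case_orange","case_blue","case_green","pocket_tray","kit_tray","petri","tube_white","tube_red"):
        print(n,[(x["at"],round(x["conf"],2)) for x in r.recognise(n,c)][:4])
E
```

```text
pics
{'time_s': 0.0, 'qpos': array([-1.07743173e+00,  3.85572360e-01,  6.61050373e-03, -5.04876020e-04,
       -1.19394944e+00, -2.58576816e-01]), 'joint_vel': array([ 0.00252288,  0.00106236, -0.00101987, -0.00111589, -0.00029622,
        0.00176571]), 'joint_efforts': array([ 1.99498681e-03, -3.92288661e+01,  1.88395768e+01,  4.18604225e+00,
       -4.60456533e-03,  1.36155390e-05]), 'eef_pos': array([ 0.14527171, -0.60728966,  0.23020515]), 'orientation': array([-1.17031865e-01,  9.93127570e-01,  1.06977155e-03, -1.70045454e-04]), 'force': array([-0.50850593, -0.16284205, -0.07559913]), 'torque': array([ 0.00571854, -0.00111066, -0.00032886]), 'finger_force': 0.0, 'gripper_width': 0.08538208293504748}
top 46.62960911296834 287.14344986562435 208.7419469079726 -0.11451332780759468 [[ 0.00440289 -0.99989374  0.01389661]
 [-0.99272616 -0.00604247 -0.12024251]
 [ 0.1203137  -0.01326611 -0.99264728]] [0.04663514 0.47957249 1.12672582]
case_orange [([0.5398, -0.0968, 0.0674], 0.92), ([0.5604, 0.0291, 0.022], 0.77), ([0.385, -0.0333, 0.0228], 0.71)]
case_blue [([0.5487, -0.1813, 0.0637],
[... 243 characters left out ...]
 []
side 57.14773037720562 276.82343041972945 210.40779121290544 0.002437147524455242 [[-0.91541427 -0.40233106  0.01210049]
 [-0.20454667  0.43908822 -0.87484981]
 [ 0.34666607 -0.80332512 -0.4842431 ]] [0.49110068 0.14566907 0.76598302]
case_orange [([0.5528, 0.0395, 0.0175], 0.86), ([0.3803, -0.0178, 0.0227], 0.55), ([0.5167, -0.0988, 0.0667], 0.5)]
case_blue [([0.5475, -0.178, 0.0655], 0.65), ([0.5323, -0.0841, 0.0289], 0.21)]
case_green [([0.5371, -0.1447, 0.064], 0.61)]
pocket_tray [([0.5278, -0.0843, 0.0364], 0.96)]
kit_tray [([0.5572, 0.2797, 0.007], 0.78)]
petri [([0.5566, 0.3361, 0.0218], 0.73)]
tube_white [([0.5514, 0.2161, 0.015], 0.67)]
tube_red [([0.6028, 0.2273, 0.012], 0.43)]
```

View pics/top0.png

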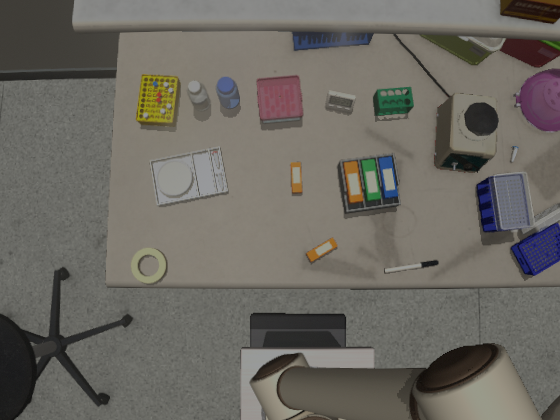

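View pics/side0.png

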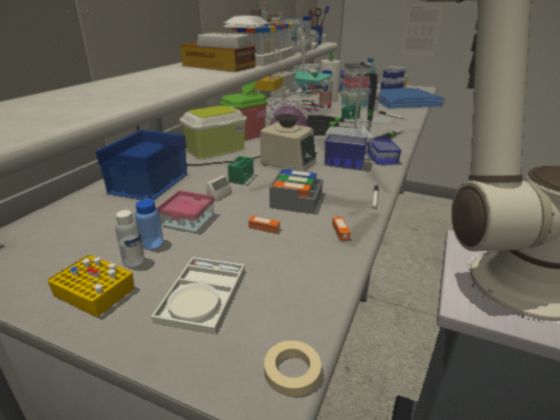

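The top view shows the orange case in the left pocket at about (353,183), green at (371,179), blue at (388,176). The kit tray is at (189,177), with its empty lane at about x=203, and there are two small orange decoys at (296,177) and (321,249). The side view agrees.

```bash
cat > h.py <<'E'
import numpy as np, cv2
from plant import r
def cam(c):
    d=r.camera(c); f=210/np.tan(np.radians(d["vertical_fov"]/2)); d["f"]=f; return d
def proj(d,X):
    p=np.atleast_2d(X)@np.array(d["R"]).T+d["t"]; s=p[:,:2]/p[:,2:]
    s=s*(1+d["k1"]*(s**2).sum(1,keepdims=True)); return s*d["f"]+[d["cx"],d["cy"]]
def ray(d,uv):
    q=(np.atleast_2d(uv)-[d["cx"],d["cy"]])/d["f"]; s=q.copy()
    for _ in range(10): s=q/(1+d["k1"]*(s**2).sum(1,keepdims=True))
    R=np.array(d["R"]); return -R.T@d["t"], np.c_[s,np.ones(len(s))]@R
def plane(d,uv,z):
    C,v=ray(d,uv); return C+v*((z-C[2])/v[:,2])[:,None]
def box(x,y,a,z0,lx,ly,lz,cx=0,cy=0):
    c,s=np.cos(a),np.sin(a)
    P=np.array([(cx+i*lx/2,cy+j*ly/2,z0+k*lz) for i in(-1,1) for j in(-1,1) for k in(0,1)])
    return np.c_[x+c*P[:,0]-s*P[:,1],y+s*P[:,0]+c*P[:,1],P[:,2]]
E
python3 - <<'E'
from h import *
for c,(u,v,w,h) in dict(top=(330,145,80,75),side=(255,160,85,60)).items():
    d=cam(c)
    for n in("case_orange","case_blue","case_green","pocket_tray","kit_tray","petri"):
        for t in r.trace(n,c)[:3]:
            m=t["pixels"].astype(np.uint8); R=cv2.minAreaRect(cv2.findNonZero(m))
            z={"p":.064,"c":.064,"k":.016}[n[0]] if n!="petri" else .019
            B=plane(d,cv2.boxPoints(R),z)[:,:2]
            print(c,n,round(t["conf"],2),m.sum(),np.round(R[0]),"ctr",B.mean(0).round(4),"corners",B.round(3).tolist())
    cv2.imwrite(f"pics/{c}1.png",cv2.resize(d["image"][v:v+h,u:u+w,::-1],None,fx=7,fy=7,interpolation=cv2.INTER_CUBIC))
    if c=="top": cv2.imwrite("pics/kit1.png",cv2.resize(d["image"][140:210,145:235,::-1],None,fx=7,fy=7,interpolation=cv2.INTER_CUBIC))
E
```

```text
top case_orange 0.82 303 [322. 249.] ctr [ 0.3821 -0.0298] corners [[0.373, 0.007], [0.411, -0.054], [0.391, -0.066], [0.354, -0.005]]
top case_orange 0.75 584 [352. 182.] ctr [ 0.5393 -0.1019] corners [[0.586, -0.079], [0.591, -0.112], [0.493, -0.125], [0.488, -0.092]]
top case_orange 0.7 265 [296. 176.] ctr [0.5506 0.0294] corners [[0.585, 0.041], [0.585, 0.018], [0.517, 0.018], [0.516, 0.041]]
top case_blue 0.59 621 [387. 177.] ctr [ 0.552  -0.1831] corners [[0.597, -0.159], [0.603, -0.197], [0.507, -0.207], [0.501, -0.17]]
top case_green 0.97 582 [370. 180.] ctr [ 0.5443 -0.1429] corners [[0.591, -0.121], [0.595, -0.156], [0.497, -0.165], [0.493, -0.13]]
top pocket_tray 0.57 946 [369. 183.] ctr [ 0.5381 -0.1408] corners [[0.591, -0.066], [0.611, -0.202], [0.484, -0.215], [0.466, -0.08]]
top kit_tray 0.69 2329 [188. 176.] ctr [0.5607 0.2889] corners [[0.601, 0.391], [0.636, 0.214], [0.521, 0.189], [0.485, 0.363]]
top kit_tray 0.37 1039 [174. 178.] ctr [0.5548 0.3243] corners [[0.539, 0.383], [0.614, 0.344], [0.57, 0.265], [0.496, 0.305]]
top petri 0.94 1082 [174. 177.] ctr [0.5558
[... 297 characters left out ...]
57, 0.082], [0.494, 0.075], [0.477, 0.128]]
side case_blue 0.54 202 [299. 173.] ctr [ 0.5517 -0.1867] corners [[0.596, -0.164], [0.616, -0.23], [0.504, -0.207], [0.49, -0.145]]
side case_green 0.49 245 [296. 179.] ctr [ 0.5452 -0.1421] corners [[0.591, -0.122], [0.611, -0.193], [0.495, -0.159], [0.483, -0.094]]
side pocket_tray 0.74 1077 [294. 193.] ctr [ 0.5243 -0.0759] corners [[0.561, 0.023], [0.63, -0.205], [0.472, -0.164], [0.434, 0.043]]
side kit_tray 0.56 2739 [198. 293.] ctr [0.5689 0.2905] corners [[0.596, 0.397], [0.687, 0.165], [0.519, 0.197], [0.474, 0.404]]
side petri 0.9 1632 [192. 302.] ctr [0.5551 0.3299] corners [[0.627, 0.309], [0.54, 0.269], [0.489, 0.353], [0.566, 0.388]]
```

View pics/top1.png

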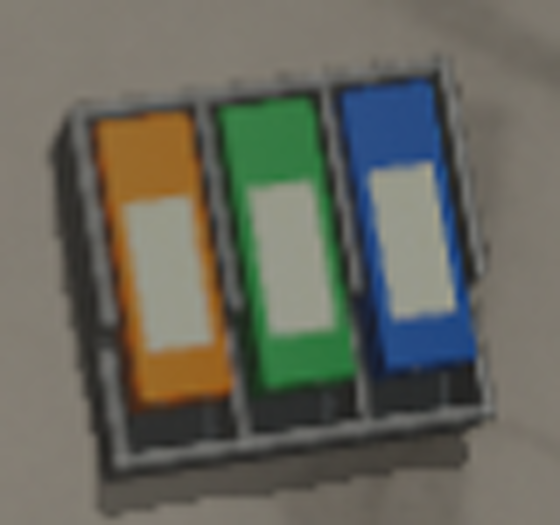

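View pics/kit1.png

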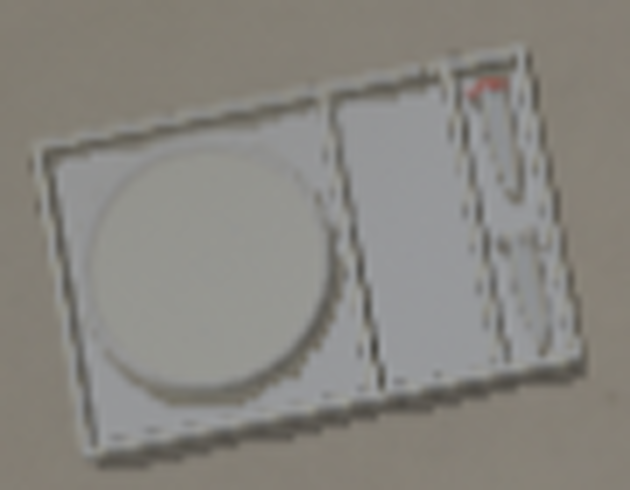

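View pics/side1.png

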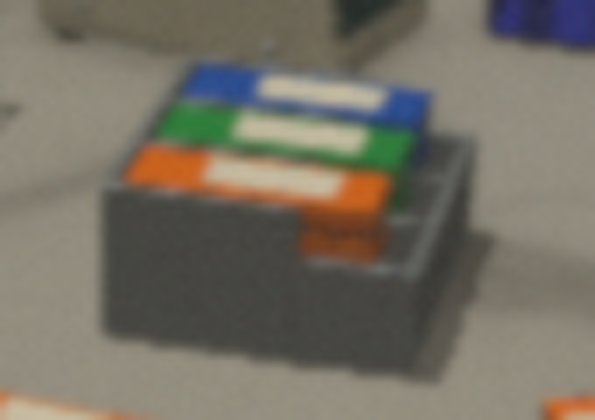

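The crops give the orange case's top face at crop corners (97,122), (192,112), (232,392) and (134,405). They also show the kit tray's outer rim and its empty lane between the dish and the tubes. I'll fit the poses from both views.

```bash
cat > fit.py <<'E'
from h import *
from scipy.optimize import least_squares
def cut(d,pts,u,v): return (np.array(pts,float)+.5)/7-.5+[u,v]
T=cam("top");S=cam("side")
# case top corners order: far +y, far -y, near -y, near +y
top=dict(o=[(97,122),(192,112),(232,392),(134,405)],g=[(218,105),(314,97),(354,376),(260,389)],b=[(342,90),(432,80),(475,358),(382,370)])
side=dict(o=[(122,181),(150,148),(392,175),(386,214)])
C=lambda x,y,a,L,W,z:np.c_[x+np.cos(a)*np.array([1,1,-1,-1])*L/2-np.sin(a)*np.array([1,-1,-1,1])*W/2,y+np.sin(a)*np.array([1,1,-1,-1])*L/2+np.cos(a)*np.array([1,-1,-1,1])*W/2,np.full(4,z)]
for k in top:
    P=plane(T,cut(T,top[k],330,145),.064)[:,:2]
    e=(P[0]+P[1]-P[2]-P[3])/2; print(k,P.mean(0).round(4),"L",np.linalg.norm(e).round(4),"yaw",np.degrees(np.arctan2(e[1],e[0])).round(2))
uv=[cut(T,top["o"],330,145),cut(S,side["o"],255,160)]
f=lambda p:np.r_[(proj(T,C(p[0],p[1],p[2],.096,.032,p[3]))-uv[0]).ravel(),(proj(S,C(p[0],p[1],p[2],.096,.032,p[3]))-uv[1]).ravel()]
s=least_squares(f,[.54,-.1,.1,.06]);print("2view case x y yaw ztop",s.x.round(4),np.degrees(s.x[2]),"rms px",np.sqrt((s.fun**2).mean()))
# tray top outline far corners z .064, near at .044
P=plane(T,cut(T,[(72,108),(447,62)],330,145),.064)[:,:2];Q=plane(T,cut(T,[(118,460),(490,410)],330,145),.044)[:,:2];print("tray far",P.round(4).tolist(),"near",Q.round(4).tolist(),"yaw from far edge",np.degrees(np.arctan2(*(P[0]-P[1])[::-1]))-90)
# kit outer rim, z .016
K=plane(T,cut(T,[(38,145),(522,46),(582,358),(90,448)],145,140),.016)[:,:2]
print("kit rim",K.round(4).tolist(),"ctr",K.mean(0).round(4),"L,W",np.linalg.norm((K[0]+K[1]-K[2]-K[3])/2),np.linalg.norm((K[0]+K[3]-K[1]-K[2])/2))
k=least_squares(lambda p:(C(p[0],p[1],p[2],.114,.176,0)[:,:2]-K).ravel(),[.56,.29,.2]).x
print("kit fit",k.round(4),np.degrees(k[2]),"lane ctr",(k[:2]-.038*np.array([-np.sin(k[2]),np.cos(k[2])])).round(4))
K=plane(T,cut(T,[(342,104),(450,84),(500,360),(380,388)],145,140),.010)[:,:2];print("lane direct approx",K.mean(0).round(4))
import cv2
cv2.imwrite("pics/kits.png",cv2.resize(S["image"][250:335,145:255,::-1],None,fx=7,fy=7,interpolation=cv2.INTER_CUBIC))
E
python3 fit.py
```

```text
o [ 0.5403 -0.1031] L 0.0955 yaw 6.96
g [ 0.546  -0.1443] L 0.0958 yaw 7.19
b [ 0.5523 -0.1853] L 0.0953 yaw 7.1
2view case x y yaw ztop [ 0.5401 -0.1032  0.1319  0.0638] 7.557578268954786 rms px 0.40058031878939443
tray far [[0.5905, -0.073], [0.6077, -0.2]] near [[0.4747, -0.0898], [0.4924, -0.2165]] yaw from far edge 7.738356690884686
kit rim [[0.598, 0.3845], [0.6337, 0.2156], [0.5237, 0.1923], [0.4915, 0.3618]] ctr [0.5617 0.2886] L,W 0.11068130253890635 0.17256385603427016
kit fit [0.5617 0.2886 0.2013] 11.53613370544479 lane ctr [0.5693 0.2513]
lane direct approx [0.5683 0.2512]
```

View pics/kits.png

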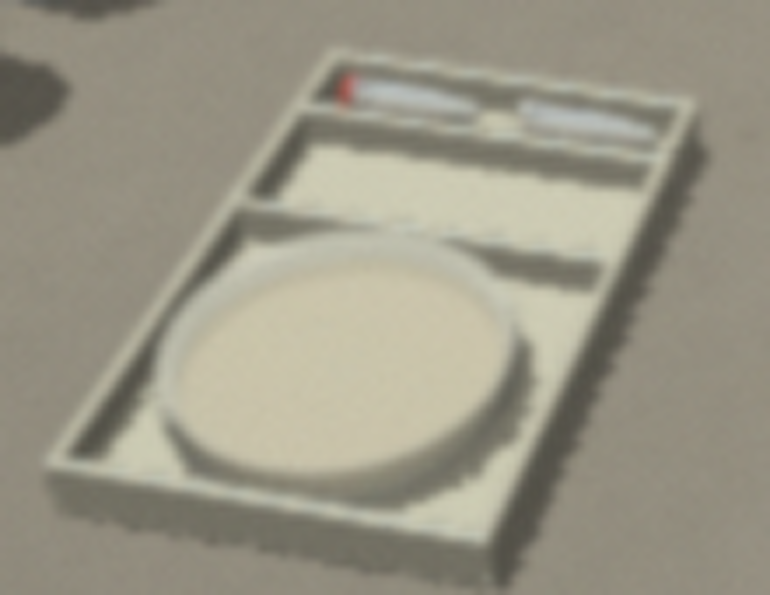

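The side crop shows the kit rim corners at (48,465), (335,50), (693,100) and (490,545). I'll do a two-view fit of the kit tray with its rim height free.

```bash
cat > fit2.py <<'E'
exec(open("fit.py").read().split("for k in top")[0])
a=cut(T,[(38,145),(522,46),(582,358),(90,448)],145,140);b=cut(S,[(48,465),(335,50),(693,100),(490,545)],145,250)
f=lambda p:np.r_[(proj(T,C(p[0],p[1],p[2],.114,.176,p[3]))-a).ravel(),(proj(S,C(p[0],p[1],p[2],.114,.176,p[3]))-b).ravel()]
s=least_squares(f,[.56,.29,.2,.016]);k=s.x
print(k.round(4),np.degrees(k[2]),"lane",(k[:2]-.038*np.array([-np.sin(k[2]),np.cos(k[2])])).round(4),s.fun.round(1))
E
python3 fit2.py
cat > go.py <<'E'
# usage: go.py x y z yawdeg(of tool y axis) -> deltas in tool axes
import sys; from h import *
from scipy.spatial.transform import Rotation as Ro
o=r.get_obs(); R=Ro.from_quat(o["orientation"]).as_matrix(); p=o["eef_pos"]
x,y,z,w=map(float,sys.argv[1:5]); ya=np.degrees(np.arctan2(R[1,1],R[0,1]))
t=-(w-ya); d=np.array([x,y,z])-p
print("t",o["time_s"],"pos",p.round(4),"yaw",ya.round(2),"F",o["force"].round(1),"w",o["gripper_width"])
print("tool mm now",(R.T@d*1000).round(1),"shares total",(R.T@d/.5).round(4),"turn deg",t.round(2),"shares",(t/4).round(2),"min rows",np.linalg.norm(d)/.0417)
a=np.radians(w); R2=np.array([[-np.sin(a),0,0],[0,0,0]]);xt=np.array([-np.sin(a)*0-0,0,0])
yt=np.array([np.cos(a),np.sin(a),0]);zt=np.array([0,0,-1.]);xt=np.cross(yt,zt)
print("after-turn tool mm",[round(float(d@v)*1000,1) for v in(xt,yt,zt)])
E
python3 - <<'E'
import numpy as np
a=np.radians(7.4);c=np.array([.5402,-.1031])
for n,x in(("press",-.038),("pluck",.027),("edge",0)): print(n,(c+(x-.003)*np.array([np.cos(a),np.sin(a)])).round(4))
E
python3 go.py .4995 -.1085 .10 97.4
```

```text
[0.5626 0.2888 0.2039 0.0142] 11.684502555165919 lane [0.5703 0.2516] [-0.6 -0.9  0.7 -0.8  0.6 -0.2 -0.5  1.1 -0.3  0.2 -0.3  0.1  1.   0.4
  0.1 -0.2]
press [ 0.4995 -0.1084]
pluck [ 0.564 -0.1  ]
edge [ 0.5372 -0.1035]
t 1.8 pos [ 0.1454 -0.6078  0.2313] yaw 103.45 F [-0.1  0.   0.6] w 0.08517449789765982
tool mm now [-460.6  403.2  131.3] shares total [-0.9211  0.8065  0.2626] turn deg 6.05 shares 1.51 min rows 15.013560522146827
after-turn tool mm [-415.5, 449.6, 131.3]
```

>>> send_rows([
  [[0,0,0,1,0],[0,0,0,0.51,0],[-0.052,0.056,0,0,0],[-0.052,0.056,0,0,0],[-0.052,0.056,0,0,0]],
])

```text
time_s: 2.22
eef_pos: [0.2121, -0.5136, 0.2309]
orientation: [-0.064, 0.998, 0.0, -0.0]
force: [2.3, -0.3, 0.3]
gripper_width: 0.0253
finger_force: 0.0
```

>>> send_rows([
  [[-0.052,0.056,0,0,0],[-0.052,0.056,0,0,0],[-0.052,0.056,0,0,0],[-0.052,0.056,0,0,0],[-0.052,0.056,0,0,0]],
])

```text
time_s: 2.63
eef_pos: [0.3235, -0.3573, 0.2316]
orientation: [-0.065, 0.998, -0.0, 0.0]
force: [0.5, 0.4, -0.6]
gripper_width: 0.0002
finger_force: 0.0
```

>>> send_rows([
  [[-0.052,0.056,0,0,0],[-0.052,0.056,0,0,0],[-0.052,0.056,0,0,0],[-0.052,0.056,0,0,0],[-0.052,0.056,0.04,0,0]],
])

```text
time_s: 3.05
eef_pos: [0.4363, -0.2032, 0.2157]
orientation: [-0.065, 0.998, -0.002, 0.005]
force: [2.1, -1.3, 0.1]
gripper_width: -0.0001
finger_force: 0.0
```

>>> send_rows([
  [[-0.052,0.056,0.04,0,0],[-0.052,0.056,0.04,0,0],[-0.052,0.056,0.04,0,0],[0,0,0.04,0,0],[0,0,0,0,0]],
])

```text
time_s: 3.47
eef_pos: [0.4954, -0.1124, 0.1302]
orientation: [-0.066, 0.998, 0.0, -0.004]
force: [-1.3, -0.8, -0.1]
gripper_width: -0.0004
finger_force: 0.0
```

```bash
python3 go.py .4995 -.1085 .07 97.4
```

```text
t 3.4667 pos [ 0.4954 -0.1124  0.1302] yaw 97.54 F [-1.3 -0.8 -0.1] w -0.00041188073571702413
tool mm now [-5.1  3.2 60.2] shares total [-0.0102  0.0064  0.1204] turn deg 0.14 shares 0.03 min rows 1.4504068422606229
after-turn tool mm [-4.6, 3.3, 60.2]
```

>>> send_rows([
  [[-0.006,0.006,0.03,0,0],[0,0,0.03,0,0],[0,0,0.02,0,0],[0,0,0,0,0],[0,0,0,0,0]],
])

```text
time_s: 3.88
eef_pos: [0.4996, -0.1114, 0.0945]
orientation: [-0.064, 0.998, -0.0, -0.0]
force: [0.9, 0.3, -0.5]
gripper_width: 0.0001
finger_force: 0.0
```

```bash
python3 go.py .4995 -.1085 .07 97.4
```

```text
t 3.8833 pos [ 0.4996 -0.1114  0.0945] yaw 97.37 F [ 0.9  0.3 -0.5] w 8.35185037311109e-05
tool mm now [-0.3  2.9 24.5] shares total [-0.0006  0.0058  0.049 ] turn deg -0.03 shares -0.01 min rows 0.5919713462560673
after-turn tool mm [-0.3, 2.9, 24.5]
```

>>> send_rows([
  [[0,0.006,0.03,0,0],[0,0,0.02,0,0],[0,0,0.01,0,0],[0,0,0.01,0,0],[0,0,0.006,0,0]],
])

```text
time_s: 4.3
eef_pos: [0.4994, -0.108, 0.0559]
orientation: [-0.065, 0.998, -0.0, -0.0]
force: [0.3, 0.5, -0.1]
gripper_width: 0.0003
finger_force: 0.0
```

>>> send_rows([
  [[0,0,0.004,0,0],[0,0,0.004,0,0],[0,0,0,0,0]],
])

```text
time_s: 4.55
eef_pos: [0.4994, -0.1078, 0.0519]
orientation: [-0.065, 0.998, -0.0, -0.0]
force: [0.6, -0.7, 0.4]
gripper_width: 0.0002
finger_force: 0.0
```

>>> send_rows([
  [[0,0,0.004,0,0],[0,0,0.003,0,0],[0,0,0,0,0]],
])

```text
time_s: 4.8
eef_pos: [0.4997, -0.1079, 0.0513]
orientation: [-0.065, 0.998, -0.0, 0.0]
force: [-6.2, 0.8, 16.6]
gripper_width: 0.0001
finger_force: 9.1
```

Run:
```python
from h import *
d=cam("side");cv2.imwrite("pics/p.png",cv2.resize(d["image"][140:230,240:360,::-1],None,fx=6,fy=6,interpolation=cv2.INTER_CUBIC))
```

```text
(no output)
```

View pics/p.png

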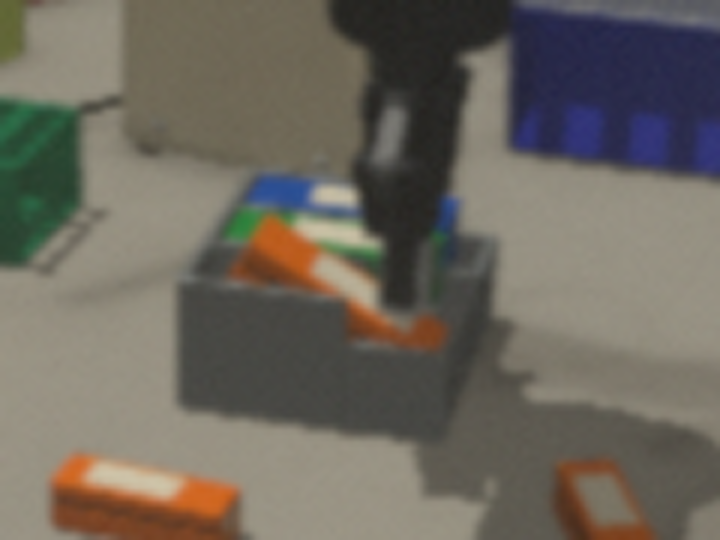

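The orange case is tipped, with its +x end standing up at about (270,240), and the press met 16.6 N at the stop. I'll release now and measure the tipped case.

>>> send_rows([
  [[0,0,-0.01,0,0],[0,0,-0.03,0,0],[0,0,-0.06,0,55],[0,0,-0.06,0,55],[0,0,0,0,55]],
])

```text
time_s: 5.27
eef_pos: [0.5035, -0.1079, 0.1345]
orientation: [-0.066, 0.998, -0.001, 0.006]
force: [0.1, 0.2, -0.3]
gripper_width: 0.0358
finger_force: 0.0
```

```bash
python3 - <<'E'
from h import *
d=cam("side");cv2.imwrite("pics/p2.png",cv2.resize(d["image"][160:220,255:340,::-1],None,fx=7,fy=7,interpolation=cv2.INTER_CUBIC))
E
python3 go.py .564 -.100 .10 97.4
```

```text
t 5.3167 pos [ 0.5018 -0.1077  0.132 ] yaw 97.44 F [-0.2 -0.6 -0.8] w 0.04316006139280684
tool mm now [-62.4  -0.4  32.5] shares total [-0.1248 -0.0008  0.065 ] turn deg 0.04 shares 0.01 min rows 1.686928278136369
after-turn tool mm [-62.7, -0.4, 32.0]
```

View pics/p2.png

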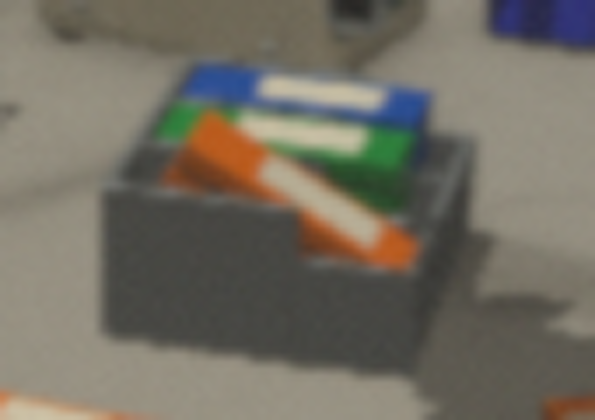

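It stays tipped: the raised top edge runs from (186,148) to (210,112), and the low end is near (415,255). I'll check whether it slid down the slope.

Run:
```python
from h import *
d=cam("side");a=np.radians(7.5);e=np.array([.5372,-.1035]);t=np.radians(28)
for s in(0,.002,.004,.006):
    out=[]
    for X in(.051-s,-.045-s):
        for y in(.016,-.016):
            x=X*np.cos(t)-.03*np.sin(t);z=.034+X*np.sin(t)+.03*np.cos(t)
            P=[e[0]+x*np.cos(a)-y*np.sin(a),e[1]+x*np.sin(a)+y*np.cos(a),z]
            out.append(((proj(d,P)[0]-[255,160]+.5)*7-.5).round(0).tolist())
    print(s,out)
```

```text
0 [[177.0, 136.0], [200.0, 102.0], [397.0, 277.0], [415.0, 240.0]]
0.002 [[182.0, 139.0], [205.0, 105.0], [402.0, 280.0], [419.0, 243.0]]
0.004 [[186.0, 142.0], [209.0, 108.0], [407.0, 283.0], [424.0, 246.0]]
0.006 [[191.0, 145.0], [214.0, 111.0], [411.0, 286.0], [428.0, 249.0]]
```

>>> send_rows([
  [[-0.05,0,0,0,55],[-0.05,0,0,0,55],[-0.018,0,0.03,0,55],[0,0,0.05,0,55],[0,0,0,0,55]],
])

```text
time_s: 5.78
eef_pos: [0.5541, -0.1, 0.0828]
orientation: [-0.064, 0.998, 0.001, -0.006]
force: [-1.4, 0.5, -1.5]
gripper_width: 0.0547
finger_force: 0.0
```

```bash
python3 go.py .561 -.1004 .066 97.4
```

```text
t 5.7833 pos [ 0.5541 -0.1     0.0828] yaw 97.32 F [-1.4  0.5 -1.5] w 0.05465319265471111
tool mm now [-7.  -1.3 16.7] shares total [-0.0139 -0.0027  0.0334] turn deg -0.08 shares -0.02 min rows 0.43458520821908636
after-turn tool mm [-6.8, -1.3, 16.8]
```

>>> send_rows([
  [[-0.008,-0.002,0,0,50],[0,0,0,0,50],[0,0,0,0,50]],
])

```text
time_s: 6.03
eef_pos: [0.5627, -0.1008, 0.0896]
orientation: [-0.065, 0.998, -0.0, 0.001]
force: [0.3, -0.5, 0.6]
gripper_width: 0.05
finger_force: 0.0
```

```bash
python3 go.py .561 -.1004 .066 97.4
```

```text
t 6.0333 pos [ 0.5627 -0.1008  0.0896] yaw 97.42 F [ 0.3 -0.5  0.6] w 0.04997053515851262
tool mm now [ 1.6  0.6 23.6] shares total [0.0033 0.0011 0.0471] turn deg 0.02 shares 0.01 min rows 0.566301819950356
after-turn tool mm [1.6, 0.6, 23.6]
```

>>> send_rows([
  [[0.003,0.001,0.02,0,44],[0,0,0.017,0,44],[0,0,0.01,0,44],[0,0,0,0,44],[0,0,0,0,44]],
])

```text
time_s: 6.45
eef_pos: [0.56, -0.1004, 0.0645]
orientation: [-0.065, 0.998, -0.0, -0.001]
force: [0.1, -0.0, 0.9]
gripper_width: 0.0439
finger_force: 0.0
```

>>> send_rows([
  [[0,0,0,0,20],[0,0,0,0,20],[0,0,0,0,20],[0,0,0,0,20],[0,0,0,0,20]],
])

```text
time_s: 6.87
eef_pos: [0.5607, -0.1004, 0.0654]
orientation: [-0.065, 0.998, -0.0, 0.0]
force: [-0.3, 0.6, 1.9]
gripper_width: 0.0299
finger_force: 61.5
```

>>> send_rows([
  [[0,0,-0.01,0,20],[0,0,-0.02,0,20],[0,0,-0.04,0,20],[0,0,-0.05,0,20],[0,0,-0.05,0,20]],
])

```text
time_s: 7.28
eef_pos: [0.5597, -0.1004, 0.1512]
orientation: [-0.065, 0.998, 0.0, -0.001]
force: [1.0, 0.2, -0.6]
gripper_width: 0.0302
finger_force: 61.3
```

>>> send_rows([
  [[0,0,-0.05,0,20],[0,0,-0.03,0,20],[0,0,0,0,20],[0,0,0,0,20]],
])

```text
time_s: 7.62
eef_pos: [0.5603, -0.1002, 0.1911]
orientation: [-0.064, 0.998, 0.0, 0.001]
force: [0.1, -1.2, -1.4]
gripper_width: 0.0301
finger_force: 61.3
```

```bash
python3 - <<'E'
from h import *
d=cam("side");cv2.imwrite("pics/p3.png",cv2.resize(d["image"][110:220,230:350,::-1],None,fx=5,fy=5,interpolation=cv2.INTER_CUBIC))
E
python3 go.py .57 .2516 .15 101.6
```

```text
t 7.6667 pos [ 0.5596 -0.1002  0.1898] yaw 97.39 F [-0.4  0.3 -1.7] w 0.030464401120531392
tool mm now [-55.5 347.5  40. ] shares total [-0.1111  0.695   0.08  ] turn deg -4.21 shares -1.05 min rows 8.493306428726486
after-turn tool mm [-80.9, 342.5, 39.8]
```

View pics/p3.png

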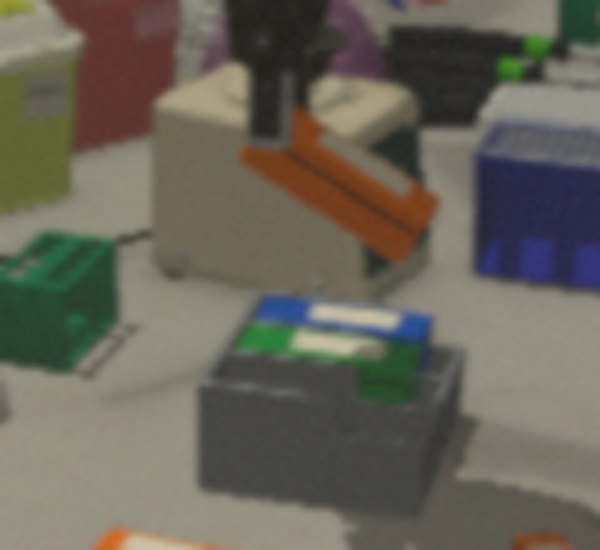

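The case is held by its raised end, with its low corner at (402,262), its other bottom corner at (240,157) and its low top corner at about (418,228). I'll work out its pose in the tool frame.

```bash
cat > tool.py <<'E'
import sys,json; from h import *
# crop points on +y side face -> (along tray-x from TCP, up from TCP) mm
def side(pts,u,v,sc,half=.016):
    d=cam("side");o=r.get_obs();from scipy.spatial.transform import Rotation as Ro
    R=Ro.from_quat(o["orientation"]).as_matrix();p=o["eef_pos"];n=R[:,1]*np.sign(R[1,1])
    uv=(np.array(pts,float)+.5)/sc-.5+[u,v];C,V=ray(d,uv)
    P=C+V*(((p+half*n-C)@n)/(V@n))[:,None]
    return np.c_[(P-p)@-R[:,0],(P-p)[:,2]]*1000
E
python3 - <<'E'
from tool import *
P=side([(240,157),(402,262),(418,228),],230,110,5);print(P.round(1),np.degrees(np.arctan2(*(P[0]-P[1])[::-1])),np.linalg.norm(P[0]-P[1]))
E
```

```text
[[ 15.9  -4.1]
 [-67.1 -48.6]
 [-74.  -30.2]] 28.16465828548828 94.17102226076862
```

>>> send_rows([
  [[0,0,0,-0.5,20],[0,0,0,-0.55,20],[-0.009,0.03,0,0,20],[-0.017,0.057,0,0,20],[-0.017,0.057,0,0,20]],
])

```text
time_s: 8.13
eef_pos: [0.5659, -0.0255, 0.1882]
orientation: [-0.1, 0.995, -0.0, -0.002]
force: [0.8, -0.1, -1.6]
gripper_width: 0.0303
finger_force: 61.3
```

>>> send_rows([
  [[-0.017,0.057,0,0,20],[-0.017,0.057,0,0,20],[-0.017,0.057,0,0,20],[-0.017,0.057,0,0,20],[-0.017,0.057,0,0,20]],
])

```text
time_s: 8.55
eef_pos: [0.5789, 0.1237, 0.1882]
orientation: [-0.101, 0.995, -0.001, -0.002]
force: [1.1, 0.3, -0.4]
gripper_width: 0.0307
finger_force: 61.3
```

>>> send_rows([
  [[-0.017,0.057,0,0,20],[-0.017,0.057,0.02,0,20],[-0.017,0.057,0.03,0,20],[-0.01,0.03,0.04,0,20],[0,0,0.04,0,20]],
])

```text
time_s: 8.97
eef_pos: [0.5893, 0.2304, 0.1226]
orientation: [-0.103, 0.995, -0.0, -0.0]
force: [0.0, 0.5, -0.3]
gripper_width: 0.0305
finger_force: 61.3
```

>>> send_rows([
  [[-0.017,0.055,0.02,0,20],[0,0,0,0,20],[0,0,0,0,20]],
])

```text
time_s: 9.22
eef_pos: [0.5912, 0.2562, 0.1122]
orientation: [-0.102, 0.995, -0.001, -0.002]
force: [0.8, -0.1, -0.7]
gripper_width: 0.0302
finger_force: 61.3
```

```bash
python3 go.py .5916 .2559 .08 101.6
```

```text
t 9.2167 pos [0.5912 0.2562 0.1122] yaw 101.7 F [ 0.8 -0.1 -0.7] w 0.03017800146851631
tool mm now [-0.5 -0.3 32.2] shares total [-0.001  -0.0006  0.0644] turn deg 0.1 shares 0.03 min rows 0.7719983358572778
after-turn tool mm [-0.4, -0.4, 32.2]
```

>>> send_rows([
  [[0,0,0.03,0,20],[0,0,0.03,0,20],[0,0,0.012,0,20],[0,0,0,0,20],[0,0,0,0,20]],
])

```text
time_s: 9.63
eef_pos: [0.5925, 0.2553, 0.0792]
orientation: [-0.101, 0.995, -0.0, -0.0]
force: [0.7, 0.7, -0.7]
gripper_width: 0.0304
finger_force: 61.3
```

```bash
python3 - <<'E'
from h import *
a=cam("side")["image"][220:340,140:270,::-1];b=cam("top")["image"][130:220,140:240,::-1]
f=lambda x:cv2.resize(x,(390,int(390*x.shape[0]/x.shape[1])),interpolation=cv2.INTER_CUBIC)
a,b=f(a),f(b);h=max(len(a),len(b));pad=lambda x:cv2.copyMakeBorder(x,0,h-len(x),0,5,0)
cv2.imwrite("pics/p4.png",np.hstack([pad(a),pad(b)]))
E
python3 go.py .5916 .2559 .055 101.6
```

```text
t 9.7333 pos [0.593  0.2559 0.0802] yaw 101.61 F [-0.3  0.   0.1] w 0.029968186352773412
tool mm now [ 1.4  0.3 25.2] shares total [0.0029 0.0005 0.0503] turn deg 0.01 shares 0.0 min rows 0.604410354035494
after-turn tool mm [1.4, 0.3, 25.2]
```

View pics/p4.png

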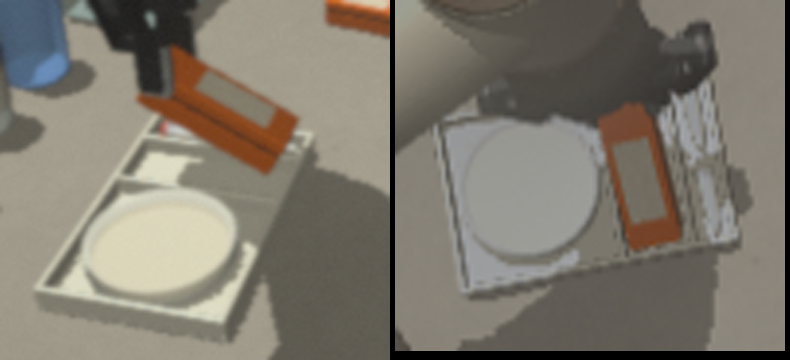

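The case is aligned over the empty lane in both views, tilted, with its low end toward the robot. I'll lower it slowly and watch the force.

>>> send_rows([
  [[0,0,0.014,0,20],[0,0,0.01,0,20],[0,0,0.006,0,20],[0,0,0.004,0,20],[0,0,0,0,20]],
])

```text
time_s: 10.15
eef_pos: [0.592, 0.2557, 0.0613]
orientation: [-0.101, 0.995, -0.0, -0.001]
force: [0.0, 0.1, -0.5]
gripper_width: 0.03
finger_force: 61.3
```

>>> send_rows([
  [[0,0,0.004,0,20],[0,0,0,0,20]],
])

```text
time_s: 10.32
eef_pos: [0.5923, 0.2559, 0.0597]
orientation: [-0.101, 0.995, -0.0, -0.0]
force: [-0.4, -0.5, -1.1]
gripper_width: 0.0304
finger_force: 61.3
```

>>> send_rows([
  [[0,0,0.004,0,20],[0,0,0,0,20]],
])

```text
time_s: 10.48
eef_pos: [0.5929, 0.2561, 0.0585]
orientation: [-0.101, 0.995, 0.0, 0.001]
force: [0.2, -0.3, 1.2]
gripper_width: 0.0304
finger_force: 61.6
```

>>> send_rows([
  [[0,0,0.004,0,20],[0,0,0,0,20]],
])

```text
time_s: 10.65
eef_pos: [0.5936, 0.2564, 0.0574]
orientation: [-0.102, 0.995, 0.0, 0.001]
force: [1.1, 0.7, 5.0]
gripper_width: 0.0302
finger_force: 62.1
```

>>> send_rows([
  [[-0.005,0,0.006,0,20],[-0.005,0,0.006,0,20],[0,0,0,0,20]],
])

```text
time_s: 10.9
eef_pos: [0.599, 0.2573, 0.0517]
orientation: [-0.102, 0.995, 0.0, 0.002]
force: [1.7, 0.1, 7.5]
gripper_width: 0.0302
finger_force: 62.0
```

```bash
cat > tilt.py <<'E'
from h import *
from scipy.optimize import least_squares
from scipy.spatial import ConvexHull
import sys
# fit box (pitch, along, up) of orange case, in lane frame, by mask IoU in side view
def mask(d,c):
    h=cv2.cvtColor(d["image"],cv2.COLOR_RGB2HSV); L=r.trace("case_orange",c); o=r.get_obs()
    best=None
    for t in L:
        m=t["pixels"]; v,u=np.nonzero(m); p=plane(d,[[u.mean(),v.mean()]],.03)[0]
        if np.hypot(*(p[:2]-[.57,.2515]))<.07: best=m
    return best
from scipy.optimize import minimize
def fit(yaw=11.6,lane=(.570,.2515)):
    V=[(d,m) for c in("side","top") for d in[cam(c)] for m in[mask(d,c)] if m is not None]
    print("views",[int(m.sum()) for _,m in V])
    def corners(p):
        a=np.radians(p[3]);t=np.radians(p[2]);P=np.array([(i*.048,j*.016,k) for i in(-1,1) for j in(-1,1) for k in(0,.03)])
        X=P[:,0]*np.cos(t)-P[:,2]*np.sin(t)+p[0];Z=P[:,0]*np.sin(t)+P[:,2]*np.cos(t)+p[4];Y=P[:,1]+p[1]
        return np.c_[lane[0]+X*np.cos(a)-Y*np.sin(a),lane[1]+X*np.sin(a)+Y*np.cos(a),Z]
    def cost(q):
        p=q*np.array([.01,.01,10,5,.01]);s=0
        for d,m in V:
            h=cv2.convexHull(proj(d,corners(p)).astype(np.float32)); im=np.zeros((420,560),np.uint8)
            cv2.fillConvexPoly(im,np.round(h*16).astype(np.int32),1,shift=4)
            i=im.astype(bool); s+=1-(i&m).sum()/(i|m).sum()
        return s
    b=min((minimize(cost,np.array([x,0,t,yaw/5,(4+48*np.sin(np.radians(t*10)))/10]),method="Nelder-Mead",options=dict(maxiter=500,initial_simplex=None)) for x in(-.3,.3) for t in(0.05,1,2)),key=lambda s:s.fun)
    p=b.x*np.array([10,10,10,5,10]);print("x y(mm) pitch yaw z0(mm)",p.round(1),"cost",round(b.fun,3))
fit()
E
python3 tilt.py; python3 go.py .5916 .2559 .055 101.6
```

```text
views [1027, 523]
x y(mm) pitch yaw z0(mm) [-2.7 -0.  21.4 13.9 20.9] cost 0.384
t 11.1 pos [0.5988 0.2572 0.052 ] yaw 101.69 F [ 1.8 -1.5  7. ] w 0.030585917468996127
tool mm now [ 7.3  0.2 -3. ] shares total [ 0.0146  0.0004 -0.006 ] turn deg 0.09 shares 0.02 min rows 0.18976607709751214
after-turn tool mm [7.3, 0.2, -3.0]
```

It's rotating in the pads at about 7 N, and the low edge is on the lane floor. I'll continue along the arc.

>>> send_rows([
  [[-0.004,0,0.0065,0,20],[-0.004,0,0.0065,0,20],[-0.004,0,0.007,0,20],[-0.004,0,0.007,0,20],[0,0,0,0,20]],
])

```text
time_s: 11.52
eef_pos: [0.6082, 0.2597, 0.0387]
orientation: [-0.102, 0.995, 0.001, 0.003]
force: [4.4, 0.5, 6.6]
gripper_width: 0.0303
finger_force: 61.2
```

```bash
python3 tilt.py
```

```text
views [1028, 508]
x y(mm) pitch yaw z0(mm) [ 3.1 -0.  10.8 12.4 14.1] cost 0.395
```

>>> send_rows([
  [[-0.002,0,0.007,0,20],[-0.002,0,0.007,0,20],[-0.001,0,0.007,0,20],[0,0,0.006,0,20],[0,0,0,0,20]],
])

```text
time_s: 12.13
eef_pos: [0.6103, 0.2604, 0.0251]
orientation: [-0.102, 0.995, 0.001, 0.003]
force: [1.8, 1.1, 6.0]
gripper_width: 0.0304
finger_force: 60.9
```

```bash
python3 tilt.py; python3 go.py .61 .26 .02 101.6|head -1
```

```text
views [970, 561]
x y(mm) pitch yaw z0(mm) [-4.3  0.   8.2 12.5  7. ] cost 0.35
t 12.3333 pos [0.6102 0.2604 0.0254] yaw 101.68 F [2.8 0.  5.6] w 0.030230079753091263
```

>>> send_rows([
  [[0,0,0.004,0,20],[0,0,0,0,20]],
])

```text
time_s: 12.5
eef_pos: [0.6104, 0.2605, 0.0234]
orientation: [-0.102, 0.995, 0.001, 0.003]
force: [3.6, 1.6, 6.4]
gripper_width: 0.0305
finger_force: 60.9
```

>>> send_rows([
  [[0,0,0.003,0,20],[0,0,0,0,20]],
])

```text
time_s: 12.67
eef_pos: [0.6105, 0.2605, 0.022]
orientation: [-0.102, 0.995, 0.001, 0.004]
force: [3.2, 0.3, 6.1]
gripper_width: 0.0303
finger_force: 60.8
```

>>> send_rows([
  [[0,0,0.003,0,20],[0,0,0,0,20]],
])

```text
time_s: 12.83
eef_pos: [0.6102, 0.2604, 0.0203]
orientation: [-0.102, 0.995, 0.001, 0.003]
force: [3.3, 0.5, 5.5]
gripper_width: 0.0305
finger_force: 60.7
```

>>> send_rows([
  [[0,0,0.002,0,20],[0,0,0,0,20]],
])

```text
time_s: 13.0
eef_pos: [0.6103, 0.2605, 0.0194]
orientation: [-0.102, 0.995, 0.001, 0.003]
force: [2.3, 0.7, 5.7]
gripper_width: 0.0301
finger_force: 60.8
```

>>> send_rows([
  [[0,0,0.002,0,20],[0,0,0,0,20]],
])

```text
time_s: 13.17
eef_pos: [0.6104, 0.2605, 0.019]
orientation: [-0.102, 0.995, 0.001, 0.003]
force: [2.7, -0.2, 8.5]
gripper_width: 0.03
finger_force: 61.0
```

```bash
python3 tilt.py
python3 - <<'E'
from tool import *
E
```

```text
views [878, 498]
x y(mm) pitch yaw z0(mm) [-5.7  0.   8.8 12.3  6.2] cost 0.525
```

>>> send_rows([
  [[0,0,0.002,0,20],[0,0,0,0,20]],
])

```text
time_s: 13.53
eef_pos: [0.6104, 0.2605, 0.019]
orientation: [-0.102, 0.995, 0.001, 0.004]
force: [1.2, 0.7, 11.3]
gripper_width: 0.0302
finger_force: 61.5
```

>>> send_rows([
  [[0,0,0.002,0,20],[0,0,0,0,20]],
])

```text
time_s: 13.7
eef_pos: [0.6104, 0.2605, 0.019]
orientation: [-0.102, 0.995, 0.001, 0.004]
force: [-0.8, -0.6, 16.2]
gripper_width: 0.0305
finger_force: 61.9
```

The arm has stopped hard at the height expected for a flat case. I'll relieve the load, open and retreat.

>>> send_rows([
  [[0,0,-0.004,0,20],[0,0,0,0,34],[0,0,0,0,37],[0,0,0,0,40],[0,0,0,0,42]],
])

```text
time_s: 14.12
eef_pos: [0.6068, 0.2586, 0.0151]
orientation: [-0.101, 0.995, -0.0, -0.001]
force: [1.0, -0.0, 0.3]
gripper_width: 0.0417
finger_force: 0.0
```

>>> send_rows([
  [[0,0,-0.01,0,42],[0,0,-0.03,0,42],[0,0,-0.06,0,42],[0,0,-0.07,0,42],[0,0,-0.07,0,42]],
])

```text
time_s: 14.53
eef_pos: [0.6069, 0.2586, 0.1366]
orientation: [-0.101, 0.995, -0.001, -0.001]
force: [0.6, 0.3, 0.6]
gripper_width: 0.0422
finger_force: 0.0
```

>>> send_rows([
  [[0,-0.07,-0.02,0,42],[0,-0.07,0,0,42],[0,-0.07,0,0,42],[0,-0.07,0,0,42],[0,-0.07,0,0,42]],
])

```text
time_s: 14.95
eef_pos: [0.6426, 0.0862, 0.1463]
orientation: [-0.101, 0.995, 0.0, -0.0]
force: [0.8, -0.9, -0.3]
gripper_width: 0.0423
finger_force: 0.0
```

```bash
python3 tilt.py
python3 - <<'E'
from h import *
for c in("top","side"):
    cam(c)
    for n in("case_orange","case_blue","case_green","petri","tube_white","tube_red"): print(c,n,[(np.round(x["at"],3).tolist(),round(x["conf"],2)) for x in r.recognise(n,c)][:4])
o=r.get_obs();print(o["eef_pos"],o["force"],o["time_s"])
E
```

```text
views [1001]
x y(mm) pitch yaw z0(mm) [-2.6  0.   5.7 18.1  7. ] cost 0.181
top case_orange [([0.559, 0.028, 0.024], 0.86), ([0.38, -0.033, 0.024], 0.8)]
top case_blue [([0.548, -0.184, 0.062], 0.67)]
top case_green [([0.542, -0.14, 0.062], 0.91)]
top petri []
top tube_white []
top tube_red [([0.542, -0.139, 0.062], 0.72)]
side case_orange [([0.559, 0.258, 0.034], 0.91), ([0.552, 0.038, 0.021], 0.57), ([0.38, -0.018, 0.024], 0.56)]
side case_blue [([0.55, -0.18, 0.063], 0.59)]
side case_green [([0.526, -0.138, 0.066], 0.52)]
side petri [([0.555, 0.336, 0.02], 0.84)]
side tube_white []
side tube_red []
[0.64274161 0.08766549 0.14604285] [ 0.58634473 -0.37415215 -0.22718788] 15.85
```

>>> send_rows([
  [[0.02,-0.07,-0.03,0,42],[0.02,-0.07,-0.03,0,42],[0.02,-0.07,0,0,42],[0.02,-0.07,0,0,42],[0.02,-0.07,0,0,42]],
])

```text
time_s: 16.27
eef_pos: [0.6288, -0.0954, 0.1766]
orientation: [-0.101, 0.995, 0.0, 0.0]
force: [0.1, 0.2, -0.1]
gripper_width: 0.0424
finger_force: 0.0
```

```bash
sed -i 's/np.array(\[x,0,t/np.array([x,.1,t/; s/(0.05,1,2)/(0.1,.6)/' tilt.py
cat >> tilt.py <<'E'
d=cam("side")
for c,(u0,v0,u1,v1) in dict(side=(140,240,270,340),top=(140,140,240,215)).items():
    d=cam(c);h=cv2.cvtColor(d["image"],cv2.COLOR_RGB2HSV);m=((h[...,0]<18)&(h[...,1]>150)).astype(np.uint8)
    m[:v0]=0;m[v1:]=0;m[:,:u0]=0;m[:,u1:]=0
    R=cv2.minAreaRect(cv2.findNonZero(m));print(c,int(m.sum()),R)
    if c=="top":
        P=plane(d,cv2.boxPoints(R),.034)[:,:2];a=np.radians(11.6);Q=(P-[.570,.2515])@np.array([[np.cos(a),-np.sin(a)],[np.sin(a),np.cos(a)]]);print("lane mm",(Q*1000).round(1).tolist())
for n in("petri","tube_white","tube_red"):
    for c in("top","side"): cam(c);print(n,c,[(np.round(x["at"],3).tolist(),round(x["conf"],2)) for x in r.recognise(n,c)][:2])
E
python3 tilt.py
```

```text
views [966, 593]
x y(mm) pitch yaw z0(mm) [-3.2  0.9  1.  11.9  4.8] cost 0.324
side 659 ((210.36000061035156, 271.9799499511719), (49.35605239868164, 18.809043884277344), 8.130102157592773)
top 159 ((203.27682495117188, 173.82823181152344), (35.9723014831543, 12.957512855529785), 79.2156982421875)
lane mm [[35.3, 15.9], [35.1, -15.2], [-52.6, -15.9], [-52.4, 14.8]]
petri top [([0.559, 0.327, 0.019], 0.97), ([0.532, -0.113, 0.036], 0.32)]
petri side [([0.556, 0.334, 0.019], 0.78), ([0.536, -0.086, 0.039], 0.37)]
tube_white top [([0.53, -0.117, 0.034], 0.67)]
tube_white side []
tube_red top []
tube_red side [([0.533, -0.084, 0.038], 0.46)]
```

Run:
```python
from h import *
d=cam("top");a=cv2.imread("pics/top0.png").astype(int);b=d["image"][:,:,::-1].astype(int)
for n,(u,v,w,h) in dict(tubes=(211,146,18,48),ref=(120,140,20,48),blue=(378,155,18,46),green=(361,158,18,46),petri=(155,158,38,40)).items():
    D=abs(a-b)[v:v+h,u:u+w].mean(2);print(n,D.mean().round(1),D.max().round(0),(D>40).sum())
def m(x,name):
    p=x[146:194,209:231];print(name,np.argwhere((p[...,2]-p[...,1])>25).mean(0))
m(a,"red before");m(b,"red after")
print(r.get_obs()["time_s"])
```

```text
tubes 5.0 94.0 53
ref 0.7 2.0 0
blue 1.1 29.0 0
green 15.1 60.0 57
petri 0.6 2.0 0
red before [5.75  5.375]
red after [33.62857143  1.8       ]
17.2667
```

Run:
```python
from h import *
d=cam("top");a=cv2.imread("pics/top0.png").astype(int);b=d["image"][:,:,::-1].astype(int)
D=abs(a-b).mean(2)[146:194,211:230];print("per column changed",(D>25).sum(0),"max by col",D.max(0).round())
m=np.argwhere(D>25);print("rows per changed",m[m[:,1]>5][:12].tolist())
for x in(a,b):
    p=x[146:160,211:222];print(np.argwhere(p[...,2]-p[...,1]>20).tolist())
t=r.trace("case_green","top");print([(cv2.minAreaRect(cv2.findNonZero(x["pixels"].astype(np.uint8))),x["conf"]) for x in t][:1])
```

```text
per column changed [23 17 11  6  0  0  0  0  0  0  0  0  0  0  0  0  0  0  0] max by col [91. 90. 95. 75.  2.  2.  7. 11.  7.  1.  1.  1.  2.  1.  1.  1.  1.  1.
  1.]
rows per changed []
[[5, 2], [5, 3], [5, 4], [5, 5], [6, 2], [6, 3], [6, 4], [6, 5], [7, 1]]
[[5, 2], [5, 3], [5, 4], [5, 5], [5, 6], [6, 2], [6, 3], [6, 4], [6, 5], [6, 6], [7, 1]]
[(((369.3427734375, 179.52536010742188), (42.22843933105469, 15.795856475830078), 80.83765411376953), 0.77)]
```

The tubes and the petri dish haven't moved, the blue and green cases are in their pockets, and the orange case lies flat in the lane. Handing in.

```bash
python3 -c "
from plant import r
print(r.close_job())"
```

```text
the job is handed in; nothing more can be done
None
```

The orange case was rocked up, released (it stayed tipped), plucked out by its raised end and laid flat, right side up, in the empty lane; blue and green cases, dish and tubes measured in place, and the job is handed in at about 17 s (no verdict returned).

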